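# Make up the snack tray

### The arm

A 7-joint arm with a two-finger parallel gripper is mounted at the origin on the work surface. World frame = base frame: x ahead of the robot, y to its left, z up, the work surface at z = 0. Lengths are in m, angles in rad, forces in N, time in s.
With the tool pointing down it reaches from about 0.425 to 0.925 m from the base axis. Payload 6.8 kg.
Tool frame: the origin (TCP) lies on the front face of the gripper's body, between the roots of the fingers; the fingertips stand 73 mm ahead of it and the grasp point (between the pads) lies 54 mm ahead of it (env.nose_length is the distance from the TCP to the fingertips, in m); z points along the fingers, y is the line along which they close (so a half turn about z gives the same grasp; the last joint's range is limited). The gripper opens to 85 mm and grips with 20 to 120 N. Pads are 22 mm wide; open, the fingers measure 114 mm over their backs; the gripper's body (76 mm by 85 mm) begins 54 mm behind the grasp point. The pads swing forward as they close: fully open they stand 13 mm farther back than shut.
Start: joints at [1.041, 0.477, 0.022, 1.555, -0.011, 1.109, -0.083], TCP at [0.276, -0.616, 0.304] pointing down, gripper open.
Joint ranges: [-2.96, 2.96], [-0.34, 2.1], [-1.41, 1.46], [0.24, 2.44], [-1.37, 4.51], [0.17, 1.92], [-2.96, 2.96]. Speed limits (rad/s): [2.39, 2.39, 3.14, 3.14, 3.14, 3.14, 3.14].

### API

Orientations are given as a unit quaternion [w, x, y, z].
In Python, from cell import env, kin, camera, calibration, job gives the robot as it stands. The module is installed in compiled form; this text tells all that it offers. Calls block until the motion is done:
- env.reach(position, orientation): joint-space move of the TCP to a pose.
- env.movel(position, velocity=0.15, rot=None, stop_force=None): straight line of the TCP; rot=None keeps the orientation; velocity is the mean speed in m/s. With stop_force (N) it stops when the force on the tool has changed by that much, and returns True; else False.
- env.goto_joints(angles): joint-space move.
- env.grip(opening, f_grip=None): finger opening in m; f_grip is the grip in N (None keeps the last); returns when the fingers have stopped.
- env.dwell(seconds).
- kin.inverse_kinematics(position, orientation): joint angles nearest the present ones, or None.
- env.get_state(): the state.
- camera(name): name is "scene" or "side" or "wrist"; returns (picture, depth): 400x640x3 uint8, blue, green, red; 400x640 float32, m along the optical axis (not along the pixel's ray), 0 where there is no reading.
- calibration(name): a dict with "fx", "fy", "cx", "cy" (pixels), "rvec" (rotation vector, rad) and "tvec" (3), from world to camera coordinates, as OpenCV has them. Camera axes: x right, y down, z forward; pixel columns grow to the right and rows downward; lengths in m; the calibration is good to about 2 mm. A picture is of the moment at which its call begins: read the wrist's pose just before it. calibration takes no time and is no camera call; for the wrist camera it gives the pose at the moment of the call.
A pose or a line that the arm cannot do raises env.PlanningError and nothing moves.
- job.job_done(): hands the job in; it is judged then, once.
The state is a dict: "time": time; "qpos": joint angles; "joint_velocities": joint speeds; "joint_torque": joint torques, N m; "tcp_pos": TCP position; "orientation": TCP orientation; "force": force on the tool from outside, world axes, zero at the start; "torque": the same for the moment, N m; "opening": finger opening in m; "gripper_force": force on a finger pad.
Only numpy, scipy, OpenCV 4.12 (cv2) and the standard library are available. Lean on these libraries where they do the work, as an engineer would, in place of code of your own. Each camera call takes 0.05 s, during which the arm holds its last target. There are 200 camera calls.

### The job

Make up the snack tray on the sideboard: lay the golden flatbread pack flat in the white-lined bay, and in the cork-lined bay build one upright stack of the orange carton, the red tin and the honey jar, the widest lying flat inside the rim at the bottom and the narrowest on top, each centred on the one below. Leave the look-alikes (the dark rye pack, the grey carton and the blue tin) where they are.

Things in the scene. Friction and masses are not known exactly. Their poses are not given: they have to be found in the camera images.
- orange_carton: Flat closed carton, bright orange with small white discs on its long sides, 100 (x) x 62 (y) x 30 (z) mm, about 0.15 kg. Loose. Origin at the centre of its underside; x along its length.
- grey_carton: Look-alike carton, dark slate grey-violet, same size and shape as the orange one (100 x 62 x 30 mm). To be left alone. Origin at the centre of its underside.
- golden_bread: Pack of two crisp flatbreads one on the other, golden, with dark seeds and a white paper label on top: a rigid oval with straight sides, 110 (x) x 50 (y) x 24 (z) mm, ends rounded at 25 mm radius, about 0.12 kg. Loose. Origin at the centre of its underside; x along its length.
- rye_bread: Look-alike pack of flatbreads, very dark brown rye with the same white label, same size (110 x 50 x 24 mm). To be left alone. Origin at the centre of its underside.
- red_tin: Round upright tin, red with steel rims, flat top with a red disc, 56 mm diameter, 40 mm high, about 0.16 kg. Loose. Origin at the centre of its underside, z up.
- blue_tin: Look-alike tin, teal blue with steel rims, same size (56 mm diameter, 40 mm high). To be left alone. Origin at the centre of its underside.
- honey_jar: Small round upright honey jar, amber with a white paper band and a flat brass lid, 38 mm diameter, 42 mm high, about 0.09 kg. Loose. Origin at the centre of its underside, z up.
- cork_bay: Cork-lined (brown) bay of the low wooden two-bay tray, which is fixed, level, at any yaw. Clear floor 130 (x) x 95 (y) mm. Origin at the centre of the lining's upper face, 7 mm above the table; x along the length. A rim 5 mm thick all round stands 10 mm above the lining. The bays lie side by side, centres 100 mm apart along y.
- paper_bay: The white-lined bay of the same wooden tray, of the same size and rim: clear floor 130 (x) x 95 (y) mm, origin at the centre of its floor, on the upper face of the lining, 7 mm above the table; x along its length. It shares a rim with the cork-lined bay.
Mind the look-alikes: they are no part of the job. Leave any purple look-alike of the red_tin alone. What is shaped like the honey_jar but purple is not meant.

How it is judged:
By the outcome, as a careful person would: the job done as asked, in the order asked, and still so for the second after the job is handed in, with the robot touching nothing.
It also fails if it takes over 128 s, if anything falls off the work surface, if the arm or the gripper's body presses on something with over 40 N, if the wrist force passes 120 N, or if a joint passes its speed limit or range.

## Working session

There is one attempt and no reset: what is moved stays moved. The work goes in short steps, each a Python script; the robot and the scene stay as the last script left them, time stands still between calls to the robot, and variables do not carry over. Pictures are saved under pics/ and viewed, at most 14 in all, crops included, and the job is handed in when it is done.

```bash
mkdir -p pics; cat > h.py <<'E'
import numpy as np, cv2
from cell import env, kin, camera, calibration, job
def cloud(name):
    c=calibration(name); im,d=camera(name)
    R=cv2.Rodrigues(np.array(c["rvec"],float))[0]; t=np.array(c["tvec"],float).ravel()
    v,u=np.mgrid[:d.shape[0],:d.shape[1]]
    P=np.stack([(u-c["cx"])/c["fx"]*d,(v-c["cy"])/c["fy"]*d,d],-1)
    W=(P-t)@R; W[d==0]=np.nan
    return im,d,W,(c,R,t)
E
python3 - <<'E'
from h import *
for n in ("scene","side"):
    im,d,W,(c,R,t)=cloud(n); cv2.imwrite(f"pics/{n}0.png",im); np.save(f"{n}0.npy",W)
    print(n,(-R.T@t).round(3),c["fx"],np.nanmin(W.reshape(-1,3),0).round(3),np.nanmax(W.reshape(-1,3),0).round(3))
s=env.get_state();print(s["time"],s["orientation"],s["opening"],env.nose_length,s["force"])
E
```

```text
scene [1.073 0.377 0.626] 412.60079792350757 [-2.375 -2.113 -0.761] [1.24  0.583 0.367]
side [-0.056  0.512  0.507] 428.38771373027583 [-0.072 -2.111 -0.544] [2.021 0.582 0.433]
0.1 [-7.62716147e-04  9.77839348e-01  2.09355144e-01 -2.29182317e-04] 0.0853667195200181 0.0726 [ 0.27936005  0.01983701 -0.12381388]
```

View pics/scene0.png

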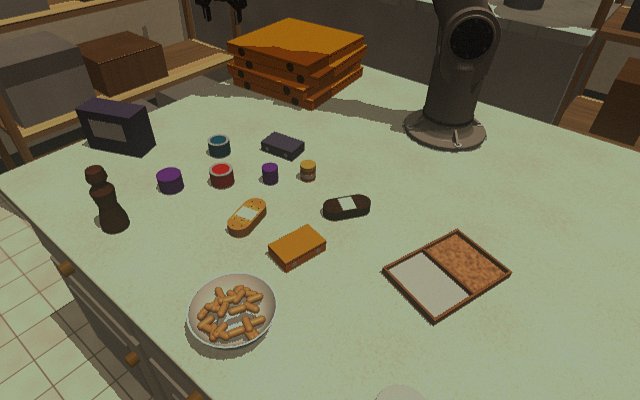

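View pics/side0.png

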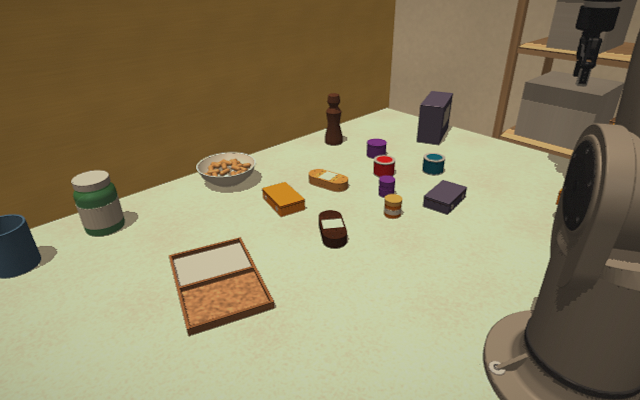

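Scene picture: orange carton at (297,245), golden bread at (247,216), red tin at (221,172), honey jar at (308,168), tray with paper bay at (425,283) and cork bay at (467,258). The look-alikes are the purple tin (170,180), purple jar (270,173), blue tin (219,145), grey carton (283,145) and rye pack (346,207). Next I get their positions from depth.

```bash
cat > m.py <<'E'
from h import *
from scipy import ndimage
def tops(W,z0,z1):
    return (W[...,2]>z0)&(W[...,2]<z1)
def meas(W,u,v,h,tol=.006):
    m=tops(W,h-tol,h+tol); lab,_=ndimage.label(m); l=lab[v,u]
    if l==0: return None
    P=W[lab==l]; r=cv2.minAreaRect((P[:,:2]*1000).astype(np.float32))
    return np.array(r[0]).round(1),np.array(r[1]).round(1),round(r[2],1),len(P),np.median(P[:,2]).round(4)
E
python3 - <<'E'
from m import *
O={"scene":dict(orange=(297,243,.03),bread=(247,214,.024),red=(221,169,.04),honey=(308,164,.042),rye=(347,204,.024),grey=(283,142,.03),blue=(219,140,.04),ptin=(170,175,.04),pjar=(270,168,.042),paper=(425,283,.007),cork=(467,258,.007)),
"side":dict(orange=(283,196,.03),bread=(328,177,.024),red=(384,160,.04),honey=(393,199,.042),rye=(333,222,.024),grey=(446,192,.03),ptin=(377,144,.04),pjar=(387,180,.042),paper=(214,264,.007),cork=(225,297,.007))}
for n in O:
    W=np.load(n+"0.npy"); print(n,"table",np.nanmedian(W[{"scene":300,"side":330}[n],{"scene":330,"side":400}[n],2]))
    for k,(u,v,h) in O[n].items(): print(k,W[v,u].round(4),*(meas(W,u,v,h,.003 if h<.01 else .006) or [None]))
E
```

```text
scene table 0.00019202757865979168
orange [ 0.6486 -0.0082  0.0302] [648.5  -8.3] [ 65.2 101.4] 78.1 1258 0.0311
bread [ 0.6488 -0.1522  0.024 ] [ 648.3 -153.6] [110.7  51.4] 11.5 808 0.0252
red [ 0.5892 -0.3031  0.0404] [ 590.5 -303.1] [57.8 55.3] 55.7 311 0.0416
honey [ 0.4403 -0.1554  0.0427] [ 442.2 -155.3] [40.4 36.6] 39.7 155 0.0431
rye [ 0.4823 -0.0057  0.0247] [482.   -8.3] [ 53.9 109.3] 54.8 754 0.0252
grey [ 0.3941 -0.2818  0.0318] [ 393.  -285.9] [ 66.3 102.4] 7.3 552 0.0311
blue [ 0.5078 -0.4053  0.0417] [ 509.4 -408.9] [58.2 54.7] 57.7 243 0.0416
ptin [ 0.6828 -0.3744  0.0411] [ 684.  -379.4] [56.9 55.7] 76.8 333 0.0414
pjar [ 0.5142 -0.2122  0.0447] [ 511.8 -216.5] [38.7 36.3] 43.5 160 0.0431
paper [0.555  0.2303 0.0072] [550.2 233.1] [128.4  91.3] 71.7 2437 0.0082
cork [0.4441 0.2654 0.0075] [454.8 264.8] [128.1  90.7] 72.0 2047 0.0082
side table 0.0001469754544374269
orange [0.6343 0.0008 0.0306] [646.3  -6.2] [ 62.8 103.4] 77.8 645 0.0303
bread [ 0.6423 -0.1486  0.0238] [ 647.2 -151.7] [110.6  55.4] 10.8 440 0.0244
red [ 0.5874 -0.2983  0.0406] [ 589.9 -300.6] [54.7 58. ] 52.8 198 0.0407
honey [ 0.4382 -0.1505  0.0428] [ 441.9 -153.4] [37.2 41.1] 39.8 168 0.0423
rye [ 0.4834 -0.0118  0.0242] [480.9  -5.2] [ 50.2 112.1] 54.9 712 0.0245
grey [ 0.3872 -0.2808  0.0305] [ 391.4 -283.6] [ 63.7 103. ] 8.9 647 0.0304
ptin [ 0.6711 -0.3675  0.041 ] [ 682.6 -376.8] [51.6 57.4] 41.7 153 0.0404
pjar [ 0.5051 -0.2109  0.0433] [ 509.7 -215.1] [38.2 38.5] 51.3 138 0.0423
paper [0.5516 0.2317 0.0082] [560.7 233.5] [130.   88.4] 71.6 1980 0.0074
cork [0.4611 0.2642 0.0072] [465.3 265. ] [130.2  89.5] 72.0 2759 0.0075
```

Sizes, heights and the 100 mm bay spacing all match. I'll average the two cameras, check IK, then do the bread.

```bash
cat > act.py <<'E'
from m import *
N=env.nose_length
def q(deg):
    a=np.radians(deg)/2; return np.array([0,np.cos(a),np.sin(a),0])
def pick_yaw(xy,deg):
    best=None
    for d in (deg,deg+180,deg-180):
        j=kin.inverse_kinematics([*xy,N+.1],q(d))
        if j is None: continue
        c=np.abs(np.array(j)-env.get_state()["qpos"]).max()
        if best is None or c<best[0]-1e-3: best=(c,d,np.round(j,2))
    return best
def grab(xy,deg,tip,width,f=40,lift=.14):
    env.reach([*xy,N+.09],q(deg)); env.movel([*xy,N+tip],.12)
    env.grip(width-.02,f); s=env.get_state(); print("gripped",s["opening"],s["gripper_force"],s["time"])
    env.movel([*xy,N+tip+lift],.2); env.dwell(.2); s=env.get_state(); print("lifted",s["opening"],s["gripper_force"])
def put(xy,deg,base,tip,opening,up=.12):
    z=N+tip+base
    env.reach([*xy,z+.06],q(deg)); env.movel([*xy,z+.008],.12); env.dwell(.2)
    hit=env.movel([*xy,z-.004],.02,stop_force=4); s=env.get_state()
    print("contact",hit,"z err",s["tcp_pos"][2]-z,"xy",s["tcp_pos"][:2])
    env.grip(opening); env.movel([*xy,z+up],.15); print("t",env.get_state()["time"])
E
python3 - <<'E'
from act import *
for n,xy,d in (("bread",(.6478,-.1527),11.2),("paper",(.5555,.2333),71.8),("orange",(.6474,-.0073),-12),("cork",(.46,.265),71.8),("red",(.5902,-.3019),-40),("honey",(.442,-.1544),-42),("cork",(.46,.265),-42)): print(n,pick_yaw(xy,d))
E
```

```text
bread (np.float64(1.232134274854163), 11.2, array([ 0.23,  0.6 , -0.13,  1.68,  0.1 ,  0.87, -1.32]))
paper (np.float64(1.2399773675813774), 71.8, array([ 0.12,  0.67, -0.87,  1.8 ,  0.62,  0.97, -1.32]))
orange (np.float64(0.9504101084763652), 168, array([ 0.41,  0.68, -0.71,  1.69,  0.52,  0.97,  0.87]))
cork (np.float64(1.4571902063344777), 71.8, array([ 0.13,  0.63, -1.01,  1.96,  0.67,  0.93, -1.54]))
red (np.float64(1.0615815326880353), 140, array([ 0.71,  0.64, -0.47,  1.67,  0.35,  0.92,  0.98]))
honey (np.float64(0.8494828631252035), 138, array([ 0.66,  0.38, -0.54,  2.12,  0.29,  0.71,  0.77]))
cork (np.float64(1.16251444677637), 138, array([ 0.21,  0.7 , -1.14,  1.96,  0.77,  1.  , -0.47]))
```

```bash
python3 - <<'E'
from act import *
grab((.6478,-.1527),11.2,.005,.050)
put((.5555,.2333),71.8,.007,.005,.057)
env.grip(.085)
# move aside toward the carton and look
env.reach([.6474,-.0073,N+.09],q(168))
im,d,W,_=cloud("scene"); cv2.imwrite("pics/scene1.png",im); np.save("scene1.npy",W)
s=env.get_state(); print(s["time"],s["tcp_pos"],s["opening"])
E
```

```text
gripped 0.04911635704802553 41.7646886408329 3.5667
lifted 0.049585669283529456 41.16643041372299
contact True z err 0.001093536460368763 xy [0.5556476 0.233352 ]
t 8.525
10.6167 [ 0.64734897 -0.00631297  0.16283463] 0.08505019744812004
```

View pics/scene1.png

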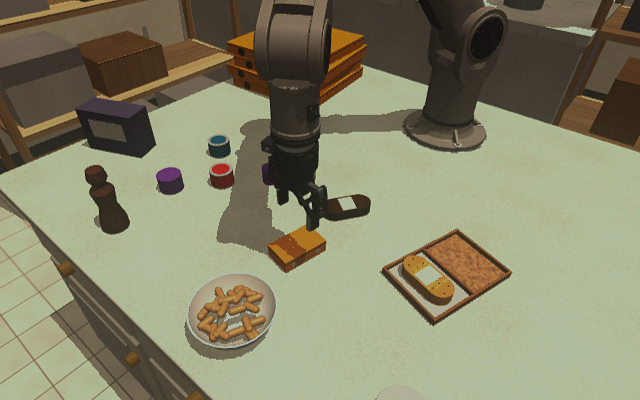

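The bread lies flat in the paper bay at (428,279), and the rye pack hasn't moved. Next is the carton.

```bash
python3 - <<'E'
from act import *
grab((.6474,-.0073),168,.009,.062)
yaw=pick_yaw((.46,.265),71.8)[1]; print(yaw)
put((.46,.265),yaw,.007,.009,.067)
env.grip(.085)
env.reach([.5902,-.3019,N+.12],q(140))
for n in ("scene","side"):
    im,d,W,_=cloud(n); cv2.imwrite(f"pics/{n}2.png",im); np.save(n+"2.npy",W)
    u,v={"scene":(467,250),"side":(225,290)}[n]; print(n,W[v,u],meas(W,u,v,.037))
    u,v={"scene":(428,275),"side":(214,258)}[n]; print(n,W[v,u],meas(W,u,v,.031,.004))
    u,v={"scene":(221,169),"side":(384,160)}[n]; print(n,W[v,u],meas(W,u,v,.04,.006))
print(env.get_state()["time"])
E
```

```text
gripped 0.060962400193614444 44.87172603607178 12.0333
lifted 0.06117156759752831 44.085702896118164
251.8
contact True z err 0.0011957191786110821 xy [0.46015086 0.26503783]
t 16.7417
scene [0.45536243 0.26225622 0.03797249] (array([461.5, 263.6]), array([100.6,  65.3]), 71.4, 1376, np.float64(0.0381))
scene [0.55733912 0.23220059 0.03412123] (array([557.1, 231.7]), array([110.3,  52.9]), 74.0, 1236, np.float64(0.0322))
scene [ 0.58903011 -0.30325845  0.04021763] (array([ 590.7, -302.6]), array([57.5, 56.1]), 69.9, 317, np.float64(0.0415))
side [0.4441868  0.27026435 0.03722212] (array([459.3, 265.8]), array([100. ,  65.3]), 71.4, 1689, np.float64(0.0373))
side [0.53866343 0.23568453 0.03145813] (array([555.3, 234. ]), array([109.1,  54.4]), 72.8, 995, np.float64(0.0314))
side [ 0.58695018 -0.29779398  0.04091032] (array([ 590. , -301.4]), array([57.2, 56.8]), 78.6, 200, np.float64(0.0405))
19.2583
```

View pics/scene2.png

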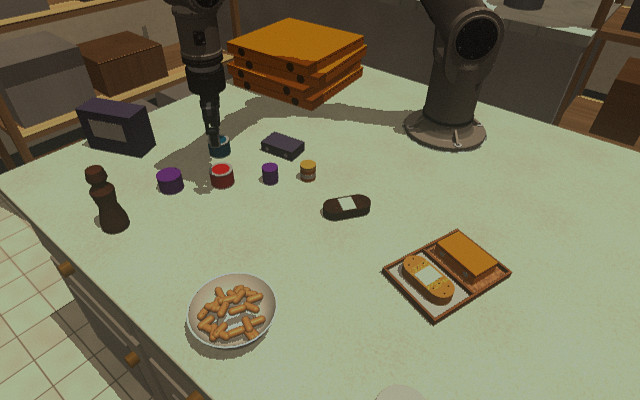

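The carton lies flat in the cork bay at about (460.4, 264.7) mm, seen at (467,255). Next is the tin, keeping the same yaw at pick and place so any grasp bias cancels.

```bash
python3 - <<'E'
from act import *
grab((.5903,-.302),140,.012,.056)
put((.4604,.2647),140,.0375,.012,.080)
env.grip(.085)
env.reach([.442,-.1544,N+.12],q(138))
for n in ("scene","side"):
    im,d,W,_=cloud(n); cv2.imwrite(f"pics/{n}3.png",im); np.save(n+"3.npy",W)
    c,R,t=_
    for p,h in (((.460,.265,.077),.077),((.442,-.1544,.042),.042)):
        x=R@np.array(p)+t; u,v=int(x[0]/x[2]*c["fx"]+c["cx"]),int(x[1]/x[2]*c["fy"]+c["cy"]); print(n,u,v,W[v,u],meas(W,u,v,h))
    u,v={"scene":(467,250),"side":(225,290)}[n]
    m=tops(W,.032,.043); 
    m&=(np.hypot(W[...,0]-.46,W[...,1]-.265)<.09)&(np.hypot(W[...,0]-.4604,W[...,1]-.2647)>.032)
    print(cv2.minAreaRect((W[m][:,:2]*1000).astype(np.float32)))
print(env.get_state()["time"])
E
```

```text
gripped 0.054697205292610705 42.70558834075928 20.7
lifted 0.05452106570301877 42.43241608142853
contact True z err 0.0006120616666365208 xy [0.46052285 0.26474176]
t 26.3917
scene 472 237 [0.4599086  0.26354917 0.07816322] (array([461.5, 263.8]), array([55.7, 57.3]), 89.4, 593, np.float64(0.0786))
scene 307 164 [ 0.44177174 -0.15728167  0.04266261] (array([ 442.8, -154.7]), array([39.6, 37.2]), 44.8, 153, np.float64(0.0428))
((488.3883056640625, 255.026123046875), (101.14962005615234, 118.31525421142578), 72.55974578857422)
side 219 264 [0.45885348 0.26612747 0.07970104] (array([460.3, 266. ]), array([56.2, 57. ]), 24.8, 719, np.float64(0.0778))
side 392 198 [ 0.44326653 -0.15337062  0.04208606] (array([ 441.3, -152.7]), array([38. , 41.2]), 48.5, 171, np.float64(0.0424))
((486.4271240234375, 256.6390075683594), (100.03043365478516, 121.2934341430664), 71.54389953613281)
28.275
```

View pics/scene3.png

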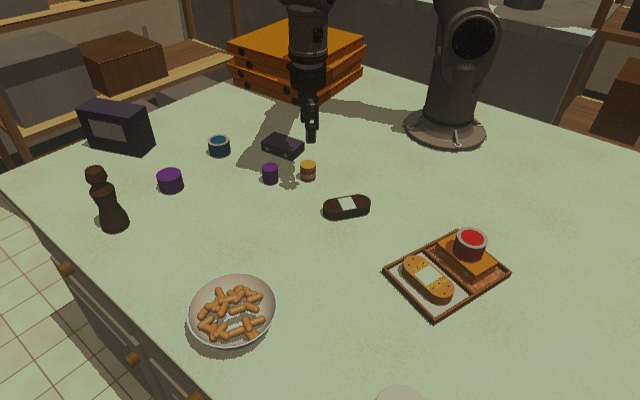

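The tin sits at about (460.9, 264.9) mm, within 1 mm of the carton's centre. The jar is last.

```bash
python3 - <<'E'
from act import *
grab((.442,-.1541),138,.014,.038,30)
put((.4608,.2648),138,.0775,.014,.070)
env.grip(.085)
env.reach([.55,-.05,N+.25],q(138)); env.dwell(.5)
for n in ("scene","side"):
    im,d,W,(c,R,t)=cloud(n); cv2.imwrite(f"pics/{n}4.png",im)
    x=R@np.array((.461,.265,.119))+t; u,v=int(x[0]/x[2]*c["fx"]+c["cx"]),int(x[1]/x[2]*c["fy"]+c["cy"]); print(n,u,v,W[v,u],meas(W,u,v,.119))
    m=tops(W,.072,.083)&(np.hypot(W[...,0]-.461,W[...,1]-.265)<.04)
    print(cv2.minAreaRect((W[m][:,:2]*1000).astype(np.float32)))
    cv2.imwrite(f"pics/{n}4c.png",cv2.resize(im[max(0,v-60):v+120,max(0,u-120):u+120],None,fx=3,fy=3))
print(env.get_state()["time"])
E
```

```text
gripped 0.03701112175986845 29.543445110321045 29.8083
lifted 0.037305771888904646 30.124046802520752
contact True z err 3.012002173288786e-05 xy [0.46089352 0.26482041]
t 35.0167
scene 478 221 [0.46048388 0.26392205 0.1198459 ] (array([461.8, 264.6]), array([37.7, 40.1]), 89.0, 315, np.float64(0.1202))
((467.1316833496094, 264.99285888671875), (46.328392028808594, 55.69623565673828), 12.30099868774414)
side 215 243 [0.45928398 0.26675237 0.12082077] (array([459.8, 266.5]), array([37.9, 39. ]), 79.1, 371, np.float64(0.1195))
((455.81024169921875, 267.9703063964844), (55.90569305419922, 49.03038024902344), 66.67552185058594)
37.1667
```

View pics/scene4.png

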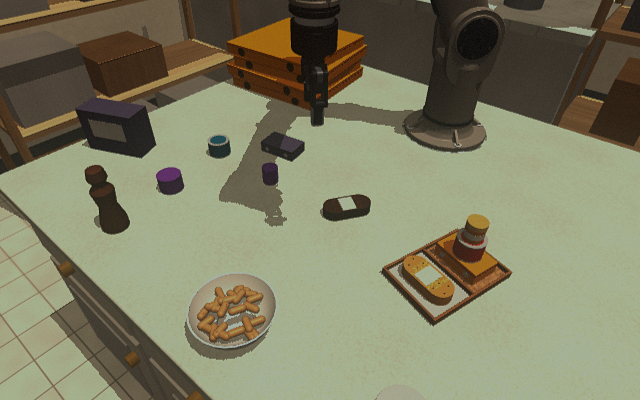

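View pics/side4c.png

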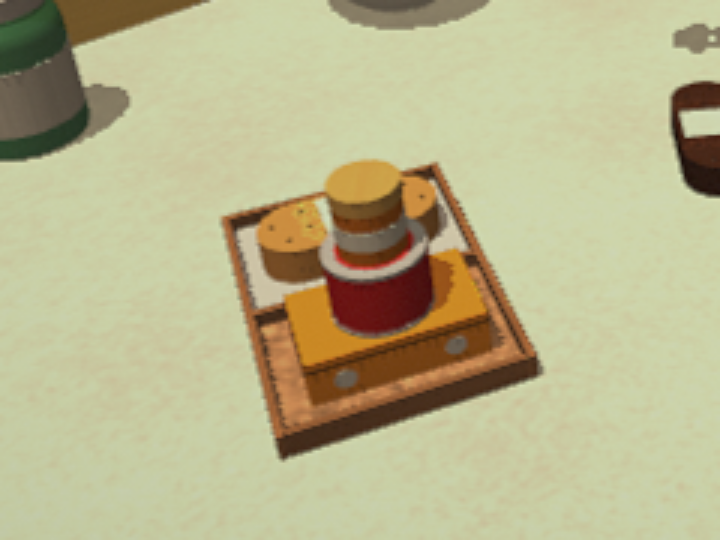

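The scene picture shows the stack upright and centred at (475,240), the bread flat at (428,279), and every look-alike where it started. The side crop agrees, so I'm handing in.

```bash
python3 -c "
from cell import job; print(job.job_done())"
```

```text
the job is handed in; nothing more can be done
None
```

The snack tray is made up and handed in at about 37 s: the golden flatbread lies flat in the white-lined bay, the carton, tin and jar stand in one upright stack in the cork-lined bay with centres within about 1 mm by camera, and the look-alikes were not touched.

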